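# Fetch an imaging cell from under the self-closing incubator lid

## Task

Lift the incubator's self-closing lid by its front lip, and let it rest on the back of your hand while you reach under it for the small round steel imaging cell. Bring the cell out level, without the lid coming down on it, and set it down gently on the microscope stage, centred on the round glass window. The lid must have fallen shut again, and the petri dish in the incubator, the oil bottle and the slide box stay where they are.

Things in the scene. Friction and masses are not known exactly. Their poses are not given: they have to be found in the camera images.
- incubator: bench-top dish incubator, a fixed cream box 220 deep (x) x 260 wide (y) x 105 high, origin at the centre of its underside on the table, its front face is at its own x = -110; it is turned (yaw -1.95 to -1.45) so that this front looks to the robot's left, towards the microscope; its top holds one open heated chamber: x from -90 to +15, y from -110 to +110, flat floor at z = 73, so the chamber is 32 deep below the rim at z = 105
- lid (a joint): angle of the incubator's glazed lid in rad: 0 shut, 1.5 fully up against its stop; hinged along the rear of the chamber, the front rises. Lid plate 170 long from hinge to lip, 250 wide, 12 thick, flat underside. Its own weight and a spring always close it, from any angle, with about 0.5 N m (3 N at the lip) and a damper of 0.9 N m s/rad: let go from 1.3 rad it takes about 2.5 s to shut
- lid_hinge (a point): point on the lid's hinge line, mid width: incubator x = +35, y = 0, z = 105
- lid_lip (a point): middle of the lower front edge of the lid (moves with it): shut, it lies at incubator x = -135, y = 0, z = 105. The lip overhangs the incubator's front face by 25 and is open below down to the table; a tilted fingertip can lift it from underneath anywhere along its width
- imaging_cell: the part to fetch: round stainless imaging cell 18 high, 80 g; base ring 37 diameter (z 0 to 5), grip ring 40 diameter (z 5 to 14), top ring 35 diameter with a small dark glass window; origin at the centre of its underside, z up. Stands on the chamber floor, 55 to 85 in front of the hinge line, about 50 left or right of the middle
- petri_dish: closed clear plastic petri dish, 54 diameter, 15 high, in the other half of the same chamber; stays there; origin at the centre of its underside
- microscope: fixed compact inverted microscope; origin at the centre below its stage, on the table. Black flat stage 200 (x) x 220 (y), top at z = 140; its lamp pillar stands behind the stage at +y, tilted back away from the stage (lamp lowest part above y = +100, z above 200); the other three sides of the stage are open and nothing stands on it
- stage_centre (a point): centre of the round glass window (60 diameter, flush, in a flush aluminium disc 108 diameter) in the top face of the microscope stage, z = 140
- oil_bottle: small immersion-oil bottle, 28 diameter, 62 high, on the table beyond the gap between incubator and microscope; origin at the centre of its underside; stays
- slide_box: closed grey slide box 87 x 177 x 32 lying on the table between the robot's base and the incubator, to the right; origin at the centre of its underside; stays

How it is judged (in metres and radians):
On the way, in this order (a step that is already met when the one before it is completed fails the run):
1. the lid is lifted more than 0.6 rad (34 degrees) (value of joint lid above 0.6 rad), for 0.1 s.
2. the hand bears the lid, still more than 0.35 rad open, while the grasp point is within 60 mm of the imaging cell (value of joint lid above 0.35 rad and distance between the grasp point and imaging_cell below 0.06 m and contact force between any of the arm, the fingers and lid above 0.5 N), for 0.1 s.
3. the imaging cell is out of the incubator, more than 10 mm in front of its front face (x of imaging_cell in the frame of incubator below -0.14 m).
At the end, for the whole second after the job is handed in: the imaging cell stands upright and still on the microscope stage, its centre within 15 mm of the centre of the glass window, the lid is shut (under 0.05 rad) and the petri dish is within 20 mm of where it was (horizontal distance between imaging_cell and stage_centre below 0.015 m and z of imaging_cell in the frame of stage_centre between -0.004 and 0.004 m and angle between imaging_cell's own z axis and vertical below 0.1 rad and linear speed of imaging_cell below 0.02 m/s and value of joint lid below 0.05 rad and distance of petri_dish from where it was at the start of the episode below 0.02 m); the robot touches nothing.
It fails at once if the lid presses on the imaging cell with more than 5 N (contact force between lid and imaging_cell above 5 N).
It fails at once if the imaging cell is tilted more than 0.45 rad (26 degrees) (angle between imaging_cell's own z axis and vertical above 0.45 rad).
It fails at once if the imaging cell is dropped (out of the fingers and faster than 0.45 m/s) (linear speed of imaging_cell above 0.45 m/s and contact force between the fingers and imaging_cell below 0.05 N).
It fails at once if the petri dish is moved more than 20 mm (distance of petri_dish from where it was at the start of the episode above 0.02 m).
It fails at once if the oil bottle or the slide box is moved more than 30 mm (distance of any of oil_bottle, slide_box from where it was at the start of the episode above 0.03 m).
It also fails if it takes over 48 s, if anything falls off the work surface, if the arm or the gripper's body presses on something with over 40 N, if the wrist force passes 120 N, or if a joint passes its speed limit or range.

## Robot

A 6-joint arm with a two-finger parallel gripper is mounted at the origin on the work surface. World frame = base frame: x ahead of the robot, y to its left, z up, the work surface at z = 0. Lengths are in mm, angles in rad, forces in N, time in s.
With the tool pointing down it reaches from about 350 to 975 mm from the base axis. Payload 7.1 kg.
Tool frame: the origin (TCP) lies midway between the tips of the shut fingers; the grasp point (between the pads) lies 19 mm behind it (ctrl.grasp_offset is the distance from the TCP to the grasp point, in mm); z points along the fingers, y is the line along which they close (so a half turn about z gives the same grasp; the last joint's range is limited). The gripper opens to 88 mm and grips with 3 to 60 N. Pads are 20 mm wide; open, the fingers measure 115 mm over their backs; the gripper's body (75 mm by 178 mm) begins 61 mm behind the grasp point.
Start: joints at [-1.323, 0.423, 1.63, -0, 1.089, -0.019], TCP at [164.797, -602.865, 222.675] pointing down, gripper open.
Joint ranges: [-3, 3], [-0.9, 2.11], [0.09, 2.58], [-1.31, 4.45], [0.11, 2.69], [-2.54, 2.54]. Speed limits (rad/s): [2.39, 2.39, 3.01, 3.14, 3.14, 3.14].

## Interface

Orientations are given as a rotation vector (axis times angle).
In Python, from workcell import sensors, viewer, ctrl gives the robot as it stands. The module is installed in compiled form; this text tells all that it offers.
- The arm moves only by the shell command python3 -m handwheel 'ROWS'. ROWS is JSON, a list of rows, each a list of 7 numbers: the shift along the tool's x, y, z in mm, then the turn, a rotation vector about the tool's x, y, z in rad, then the closure, from 0 (fully open) to 1 (shut). In form: [[x, y, z, rx, ry, rz, jaw], ...]. A call has 1 to 10 rows; each row shifts and turns the commanded pose from where the row before left it, along the tool's axes as they then stand; what a row does not reach is not made up. A row lasts 1/8 s, in which the tool goes at most 62.5 mm and 10.7 degrees, less where a joint would pass 70% of its speed; a pose out of reach is approached as far as the arm can. A call is refused whole if a number of a shift passes 62.5 or a number of a turn 0.188, either way. A call with a gripper value outside its range is refused whole. The fingers move at their own pace and stop on an object; the grip force is fixed at half the most. Time passes only in rows, so rows that do not move let the fingers close. It gives the time, the measured TCP pose, the force, the opening and the grip force at its end, in the units of the state.
- sensors.get_obs(): the state, without advancing time (a new reading comes with each control period).
- viewer.get_image(name): name is "scene" or "side" or "wrist"; returns a dict with "frame" (384x512x3 uint8, blue, green, red), "fov_y" (degrees; the focal length in pixels is half the picture's height over the tangent of half this angle, whatever the lens; pixels are square), "cx", "cy" (the principal point, pixels), "R" (3x3) and "t" (3): a world point X has camera coordinates R X + t. Camera axes: x right, y down, z forward; pixel columns grow to the right and rows downward; lengths in mm; the calibration is good to about 2 mm. A picture is of the moment at which its call begins. There is no depth.
- ctrl.close_job(): hands the job in; it is judged then, once.
The state is a dict: "t": time; "qpos": joint angles; "qvel": joint speeds; "joint_torque": joint torques, N m; "ee_pos": TCP position; "orientation": TCP orientation; "ft_force": force on the tool from outside, world axes, zero at the start; "moment": the same for the moment, N m; "width": finger opening in mm; "grasp_force": force on a finger pad.
Only numpy, scipy, OpenCV 4.12 (cv2) and the standard library are available. Lean on these libraries where they do the work, as an engineer would, in place of code of your own. Each camera call takes 0.05 s, during which the arm holds its last target. There are 200 camera calls.

## Working session

There is one attempt and no reset: what is moved stays moved. The work goes in short steps, Python scripts to look and compute and a shell command to move; the robot and the scene stay as the last step left them, time stands still between calls to the robot, and variables do not carry over. Pictures are saved under pics/ and viewed, at most 13 in all, crops included, and the job is handed in when it is done.

```bash
mkdir -p pics
python3 - <<'E'
from workcell import sensors, viewer, ctrl
import cv2,pickle,numpy as np
d={n:viewer.get_image(n) for n in("scene","side","wrist")}
pickle.dump(d,open('d0.pkl','wb'))
for n,i in d.items():
    print(n,i['fov_y'],i['cx'],i['cy'],(-i['R'].T@i['t']).round(),i['R'].round(3).tolist())
a=cv2.resize(d['scene']['frame'],None,fx=1.56,fy=1.56); cv2.imwrite('pics/s0.png',a)
a=cv2.resize(d['side']['frame'],None,fx=1.56,fy=1.56); cv2.imwrite('pics/i0.png',a)
print(sensors.get_obs(),ctrl.grasp_offset)
E
```

```text
scene 49.63019243274003 257.95316128307434 188.92558529091582 [ 870. -642.  991.] [[0.865, 0.502, 0.007], [0.386, -0.656, -0.648], [-0.321, 0.563, -0.761]]
side 54.27362665595734 252.39879562628417 187.80457770111659 [-106.  714.  897.] [[-0.757, -0.653, 0.02], [-0.433, 0.478, -0.764], [0.489, -0.588, -0.644]]
wrist 62.910445250271536 256.1316254906151 187.17911976103227 [ 241. -582.  385.] [[0.264, -0.965, -0.002], [-0.924, -0.253, 0.287], [-0.277, -0.074, -0.958]]
{'t': 0.15, 'qpos': array([-1.32301673e+00,  4.23612590e-01,  1.63051688e+00, -2.13880016e-05,
        1.08862811e+00, -1.90057673e-02]), 'qvel': array([-0.00026176, -0.00312347, -0.00339383, -0.00080625,  0.00075888,
        0.00100252]), 'joint_torque': array([ 8.80167636e-05, -5.44984531e+01, -2.73919594e+01,  6.44319272e-02,
        2.04263767e-02, -7.84762847e-05]), 'ee_pos': array([ 164.67686691, -602.45548204,  222.11224168]), 'orientation': array([-3.11253697e+00, -4.17685619e-01,  2.38330240e-04]), 'ft_force': array([-0.12181481, -0.34241134,  0.24013009]), 'moment': array([ 0.00530957, -0.0267965 , -0.01250472]), 'grasp_force': 0.0, 'width': 87.90514203001166} 18.700000000000003
```

View pics/s0.png

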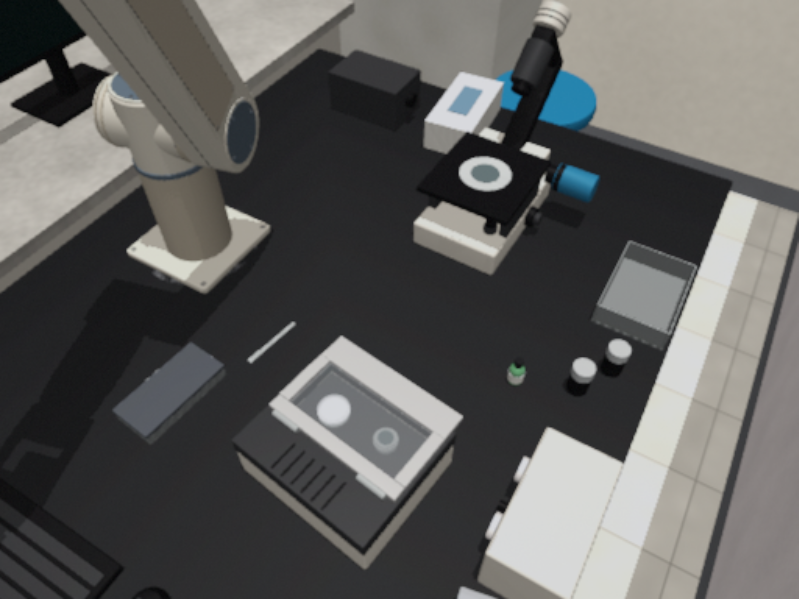

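View pics/i0.png

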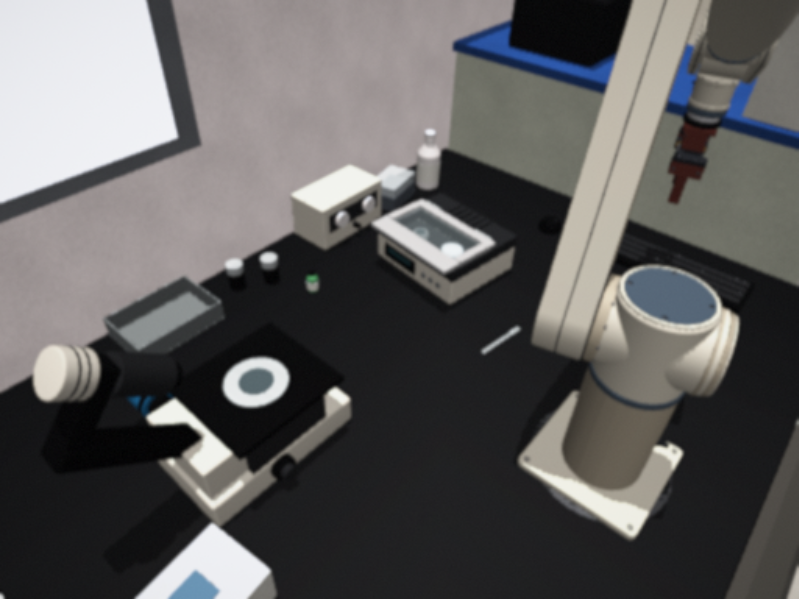

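The scene shows the incubator (lid lip edge about (342,338)-(462,415)), the petri dish at (334,409), the cell at (386,438) and the stage window at (485,174). In the side view the window is at (257,381). I'll enlarge both for accuracy.

Run:
```python
import cv2,pickle,numpy as np
d=pickle.load(open('d0.pkl','rb'))
def crop(n,x,y,w,h,f):return cv2.resize(d[n]['frame'][y:y+h,x:x+w],(w*f,h*f),interpolation=cv2.INTER_CUBIC)
a=crop('scene',145,205,160,120,5); cv2.imwrite('pics/s1.png',a)
b=crop('side',230,120,110,80,5); c=crop('scene',255,75,120,80,3)
e=crop('side',90,200,150,80,3)
o=np.zeros((600,800,3),np.uint8); o[:400,:550]=b; 
o[400:600,:360]=c[:200]; o[400:600,360:800]=e[:200,:440]
cv2.imwrite('pics/s2.png',o)
```

```text
(no output)
```

View pics/s1.png

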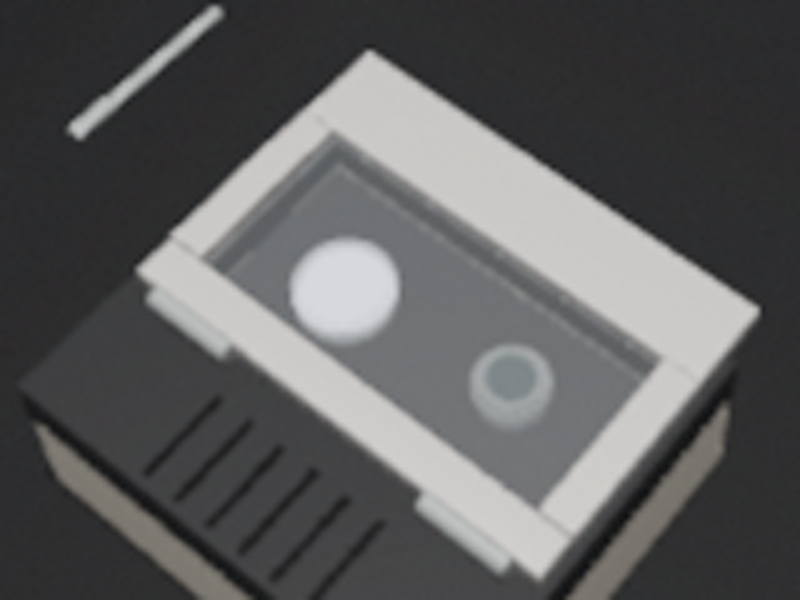

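View pics/s2.png

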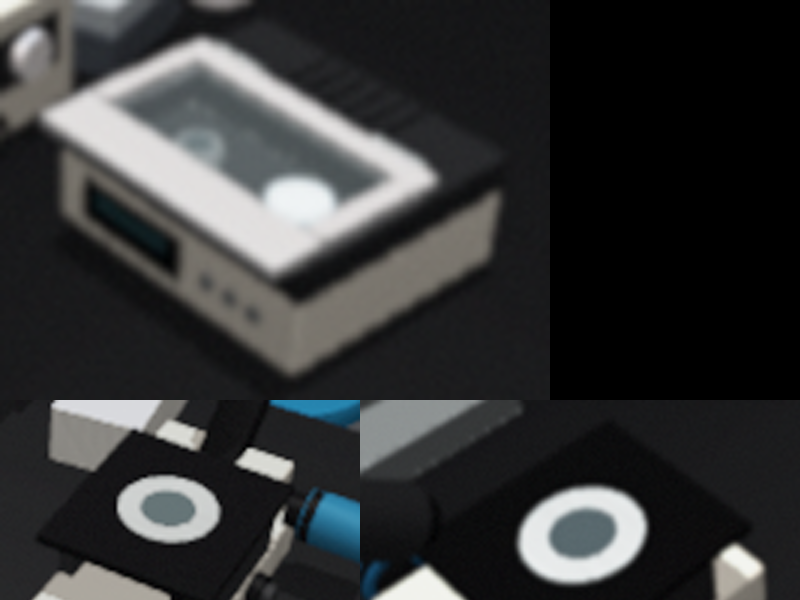

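Scene crop: lid-top corners are at (370,50), (758,312), (540,578), (138,270), the cell window at (512,378) and the petri dish top at (345,285). Side crop: lid corners are at (42,118), (275,280), (438,180), (205,38) and the cell at (198,145). Stage windows are at (168,108) and (223,133) in their own crops.

```bash
cat > h.py <<'E'
import numpy as np
from scipy.spatial.transform import Rotation as Ro
def f(i):return i['frame'].shape[0]/2/np.tan(np.radians(i['fov_y']/2))
def proj(i,X):
    c=i['R']@np.asarray(X,float)+i['t'];return np.array([i['cx'],i['cy']])+f(i)*c[:2]/c[2]
def atz(i,p,z):
    v=i['R'].T@np.array([(p[0]-i['cx'])/f(i),(p[1]-i['cy'])/f(i),1]);c=-i['R'].T@i['t'];return c+v*(z-c[2])/v[2]
E
python3 - <<'E'
from h import *
import pickle
from scipy.optimize import least_squares
d=pickle.load(open('d0.pkl','rb'));S,I=d['scene'],d['side']
s=lambda x,y:np.array([145+x/5,205+y/5])-.4
q=lambda x,y:np.array([230+x/5,120+y/5])-.4
L={'A':(s(370,50),q(275,280)),'B':(s(758,312),q(42,118)),'C':(s(540,578),q(205,38)),'D':(s(138,270),q(438,180))}
loc={'A':(-135,-125),'B':(-135,125),'C':(35,125),'D':(35,-125)}
def both(a,b,z):
    p,r=atz(S,a,z),atz(I,b,z);print(p.round(1),r.round(1));return (p+r)/2
W={k:both(*v,117) for k,v in L.items()}
print('AB',np.linalg.norm(W['A']-W['B']),'AD',np.linalg.norm(W['A']-W['D']))
for sg in (1,-1):
  def g(p):
    c,n=np.cos(p[2]),np.sin(p[2]);r=[]
    for k,(x,y) in loc.items():
        X=[p[0]+c*x-n*y*sg,p[1]+n*x+c*y*sg,117]
        r+=[*(proj(S,X)-L[k][0]),*(proj(I,X)-L[k][1])]
    return r
  o=least_squares(g,[500,-300,-1.7]);print(sg,o.x.round(3),o.cost,np.round(o.fun,1))
  if sg==1:P=o.x
print('cell');cc=both(s(512,378),q(198,145),91)
print('petri');pp=both(s(345,285),q(300,198),88)
for X in(cc,pp,atz(S,s(512,378),91),atz(S,s(345,285),88)):
    v=X[:2]-P[:2] if 1 else 0;c,n=np.cos(P[2]),np.sin(P[2]);print('inc',c*v[0]+n*v[1],-n*v[0]+c*v[1])
print('stage');both(np.array([255+168/3,75+108/3])-.33,np.array([90+223/3,200+133/3])-.33,140)
print('oil');print(atz(S,np.array([516,375])/1.56,20)); print('pen',atz(S,s(75,130),0),atz(S,s(218,12),0))
E
```

```text
[ 456.7 -124.2  117. ] [ 447.2 -117.5  117. ]
[ 702.7 -160.4  117. ] [ 695.8 -156.8  117. ]
[ 679.9 -325.9  117. ] [ 677.9 -330.4  117. ]
[ 433.8 -291.5  117. ] [ 430.2 -290.8  117. ]
AB 250.2022525171031 AD 171.43613207847017
1 [ 559.877 -274.802   -1.711] 4.208924881055578 [-0.4 -0.4 -0.7 -1.8  0.3 -0.6 -1.  -0.9 -0.7  0.1 -0.7  0.3 -1.  -0.3
 -0.  -0.3]
-1 [ 550.761 -166.766   -4.455] 11165.709817276822 [-45.9  61.8  30.6 -28.  -19.8  36.4  16.7 -12.2  40.  -78.5 -36.2  25.7
  26.2 -38.8 -18.1  16.8]
cell
[ 612.  -237.9   91. ] [ 609.8 -238.9   91. ]
petri
[ 513.2 -234.7   88. ] [ 513.2 -239.4   88. ]
inc -43.168363090826205 45.46824199992034
inc -30.84693921754854 -51.509384550510944
inc -43.816494395414544 46.49853015330657
inc -33.13541364111811 -51.84432749673752
stage
[491.1 359.1 140. ] [491.2 356.2 140. ]
oil
[729.45360928  16.70949947  20.        ]
pen [ 286.86670855 -188.99951427    0.        ] [306.48008875 -77.5133763    0.        ]
```

```bash
cat >> h.py <<'E'
C=np.array([559.9,-274.8]);yaw=-1.711
F=np.array([-np.cos(yaw),-np.sin(yaw),0]);Y=np.array([-np.sin(yaw),np.cos(yaw),0]);Zu=np.array([0,0,1.])
H=np.array([*C,0])-35*F   # hinge mid, z=0
def pose(u,y,z,al):
    "TCP u in front of the hinge, tilt al deg: fingers lean towards hinge"
    a=np.radians(al);zt=-np.cos(a)*Zu-np.sin(a)*F;return H+u*F+y*Y+z*Zu,Ro.from_matrix(np.c_[np.cross(Y,zt),Y,zt])
def rows(p,R,n):
    from workcell import sensors
    o=sensors.get_obs();p0=np.array(o['ee_pos']);R0=Ro.from_rotvec(o['orientation'])
    w=(R0.inv()*R).as_rotvec()/n;st=Ro.from_rotvec(w);Rc=R0;print('rotvec',(w*n).round(3))
    for k in range(n):
        print((Rc.inv().apply((p-p0)/n)).round(1).tolist(),w.round(3).tolist());Rc=Rc*st
def loc(p,R=None):
    v=np.asarray(p)-H;r=[v@F,v@Y,v[2]]
    if R is not None:
        m=Ro.from_rotvec(R).as_matrix();r+=[np.degrees(np.arctan2(-m[:,2]@F,-m[2,2])),m[:,1]@Y]
    return np.round(r,2)
def where():
    from workcell import sensors
    o=sensors.get_obs();print('t',round(o['t'],2),'u,y,z,tilt',loc(o['ee_pos'],o['orientation']),'q',o['qpos'].round(2),'F',np.round(o['ft_force'],1),'w',round(o['width'],1),'g',round(o['grasp_force'],1))
E
python3 -c "
from h import *
rows(*pose(270,46,260,0),15)"
```

```text
rotvec [-1.000e-03 -1.000e-03 -1.164e+00]
[40.2, -27.3, -2.5] [-0.0, -0.0, -0.078]
[42.2, -24.1, -2.5] [-0.0, -0.0, -0.078]
[43.9, -20.8, -2.5] [-0.0, -0.0, -0.078]
[45.4, -17.3, -2.5] [-0.0, -0.0, -0.078]
[46.6, -13.7, -2.5] [-0.0, -0.0, -0.078]
[47.5, -10.1, -2.5] [-0.0, -0.0, -0.078]
[48.2, -6.4, -2.5] [-0.0, -0.0, -0.078]
[48.5, -2.6, -2.5] [-0.0, -0.0, -0.078]
[48.6, 1.2, -2.5] [-0.0, -0.0, -0.078]
[48.3, 4.9, -2.5] [-0.0, -0.0, -0.078]
[47.8, 8.7, -2.5] [-0.0, -0.0, -0.078]
[47.0, 12.3, -2.5] [-0.0, -0.0, -0.078]
[45.9, 15.9, -2.5] [-0.0, -0.0, -0.078]
[44.5, 19.5, -2.5] [-0.0, -0.0, -0.078]
[42.9, 22.8, -2.5] [-0.0, -0.0, -0.078]
```

```bash
python3 -m handwheel '[[40,-27,-2.5,0,0,-0.078,0.27],[42,-24,-2.5,0,0,-0.078,0.27],[44,-21,-2.5,0,0,-0.078,0.27],[45,-17,-2.5,0,0,-0.078,0.27],[47,-14,-2.5,0,0,-0.078,0.27],[48,-10,-2.5,0,0,-0.078,0.27],[48,-6,-2.5,0,0,-0.078,0.27],[48,-3,-2.5,0,0,-0.078,0.27]]' && python3 -m handwheel '[[48,1,-2.5,0,0,-0.078,0.27],[48,5,-2.5,0,0,-0.078,0.27],[48,9,-2.5,0,0,-0.078,0.27],[47,12,-2.5,0,0,-0.078,0.27],[46,16,-2.5,0,0,-0.078,0.27],[44,20,-2.5,0,0,-0.078,0.27],[43,23,-2.5,0,0,-0.078,0.27],[0,0,0,0,0,0,0.27]]'; python3 -c "
from h import *
where();rows(*pose(270,46,180,60),8)"
```

```text
t: 1.15
ee_pos: [417.3, -306.2, 242.7]
orientation: [-2.833, -1.357, 0.0]
ft_force: [0.6, -0.8, 0.2]
width: 64.1
grasp_force: 0.0
t: 2.15
ee_pos: [638.0, -46.5, 259.8]
orientation: [2.361, 2.072, 0.001]
ft_force: [0.3, -1.5, -0.4]
width: 63.9
grasp_force: 0.0
t 2.15 u,y,z,tilt [ 2.7192e+02  4.5400e+01  2.5981e+02 -3.0000e-02  1.0000e+00] q [-0.09  0.41  1.56  0.    1.17  0.04] F [ 0.3 -1.5 -0.4] w 63.9 g 0.0
rotvec [ 0.006 -1.048  0.009]
[-0.2, 0.1, 10.0] [0.001, -0.131, 0.001]
[1.1, 0.1, 9.9] [0.001, -0.131, 0.001]
[2.3, 0.1, 9.7] [0.001, -0.131, 0.001]
[3.6, 0.1, 9.3] [0.001, -0.131, 0.001]
[4.8, 0.1, 8.8] [0.001, -0.131, 0.001]
[5.9, 0.1, 8.1] [0.001, -0.131, 0.001]
[6.9, 0.1, 7.2] [0.001, -0.131, 0.001]
[7.8, 0.1, 6.3] [0.001, -0.131, 0.001]
```

```bash
python3 -m handwheel '[[0,0,10,0,-0.131,0,0.27],[1,0,10,0,-0.131,0,0.27],[2,0,10,0,-0.131,0,0.27],[3.5,0,9.5,0,-0.131,0,0.27],[5,0,9,0,-0.131,0,0.27],[6,0,8,0,-0.131,0,0.27],[7,0,7,0,-0.131,0,0.27],[8,0,6.5,0,-0.131,0,0.27],[0,0,0,0,0,0,0.27]]'
python3 - <<'E'
from h import *
import cv2
from workcell import viewer
where();
i=viewer.get_image('side');j=viewer.get_image('scene')
cv2.imwrite('pics/t1.png',np.hstack([cv2.resize(i['frame'][40:280,190:390],(400,480),interpolation=cv2.INTER_CUBIC),cv2.resize(j['frame'][80:320,130:330],(400,480),interpolation=cv2.INTER_CUBIC)]))
rows(*pose(190,46,85,62),6)
E
```

```text
t: 3.28
ee_pos: [634.4, -51.2, 176.2]
orientation: [1.703, 1.495, -0.992]
ft_force: [0.3, -0.2, 0.2]
width: 64.1
grasp_force: 0.0
t 3.27 u,y,z,tilt [266.87  42.56 176.19  60.13   1.  ] q [ 0.29  0.78  1.52 -0.91  1.51  0.82] F [ 0.3 -0.2  0.2] w 64.1 g 0.0
rotvec [ 0.005 -0.036  0.003]
[7.2, 0.2, 18.9] [0.001, -0.006, 0.001]
[7.3, 0.3, 18.9] [0.001, -0.006, 0.001]
[7.4, 0.3, 18.8] [0.001, -0.006, 0.001]
[7.5, 0.3, 18.8] [0.001, -0.006, 0.001]
[7.7, 0.3, 18.8] [0.001, -0.006, 0.001]
[7.8, 0.3, 18.7] [0.001, -0.006, 0.001]
```

View pics/t1.png

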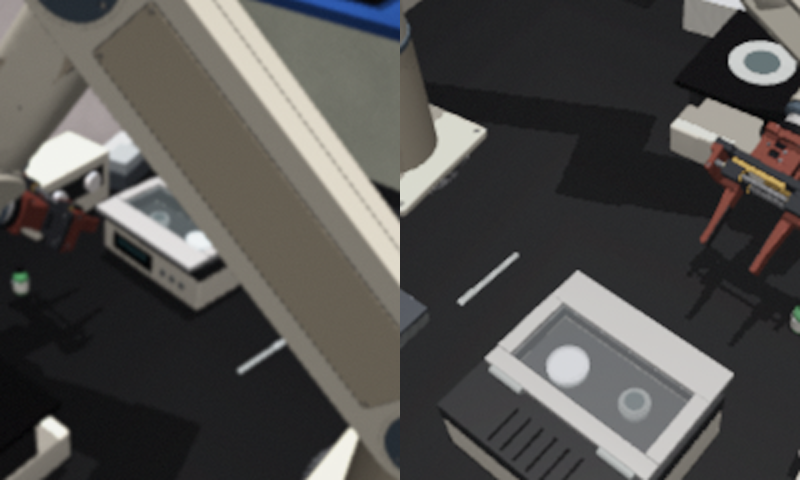

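Both views show the hand tilted and level with the lid, jaw line parallel to the lip (fingertips at about (705,240) and (755,270) in the right half). Next I go under the lip.

```bash
python3 -m handwheel '[[8,1,19,0,-0.006,0,0.27],[8,1,19,0,-0.006,0,0.27],[8,1,19,0,-0.006,0,0.27],[8,0,19,0,-0.006,0,0.27],[8,0,19,0,-0.006,0,0.27],[8,0,19,0,-0.006,0,0.27],[0,0,0,0,0,0,0.27]]'
python3 - <<'E'
from h import *
where();rows(*pose(164,46,86,62),3)
E
```

```text
t: 4.25
ee_pos: [627.7, -128.1, 80.3]
orientation: [1.679, 1.469, -1.015]
ft_force: [-0.4, 0.0, 0.3]
width: 63.9
grasp_force: 0.0
t 4.25 u,y,z,tilt [189.73  46.65  80.25  62.17   1.  ] q [ 0.19  0.91  1.57 -1.02  1.38  0.94] F [-0.4  0.   0.3] w 63.9 g 0.0
rotvec [0.003 0.003 0.005]
[-5.7, -0.3, 6.7] [0.001, 0.001, 0.002]
[-5.7, -0.2, 6.7] [0.001, 0.001, 0.002]
[-5.7, -0.2, 6.7] [0.001, 0.001, 0.002]
```

```bash
python3 -m handwheel '[[-6,0,7,0,0,0,0.27],[-6,0,7,0,0,0,0.27],[-6,0,7,0,0,0,0.27],[-10,0,-5,0,0,0,0.27],[-10,0,-5,0,0,0,0.27],[-11,0,-5,0,0,0,0.27],[-14,0,-4,0,0,0,0.27],[-14,0,-4,0,0,0,0.27],[0,0,0,0,0,0,0.27]]'
python3 - <<'E'
from h import *
import cv2
from workcell import viewer
where()
j=viewer.get_image('scene');cv2.imwrite('pics/t2.png',cv2.resize(j['frame'][100:340,130:390],(780,720))[:600])
E
```

```text
t: 5.38
ee_pos: [624.7, -161.1, 153.0]
orientation: [1.68, 1.466, -1.01]
ft_force: [0.4, 2.2, -2.1]
width: 64.4
grasp_force: 1.2
t 5.38 u,y,z,tilt [156.61  48.29 152.98  62.14   1.  ] q [ 0.15  0.79  1.61 -1.04  1.39  0.85] F [ 0.4  2.2 -2.1] w 64.4 g 1.2
```

View pics/t2.png

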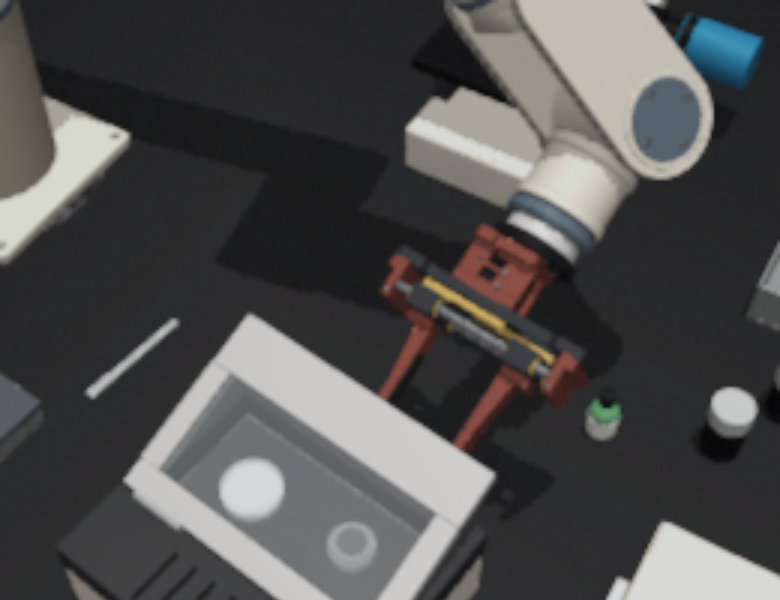

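The lid is up about 20° with both fingertips under its lip (near (385,395) and (460,440)), contact force about 3 N. I keep lifting.

```bash
python3 -m handwheel '[[-15,0,-1,0,0,0,0.27],[-15,0,-1,0,0,0,0.27],[-14,0,4,0,0,0,0.27],[-14,0,5,0,0,0,0.27],[-9,-1,10,0,0,0,0.27],[-9,-1,10,0,0,0,0.27],[0,0,0,0,0,0,0.27]]'
python3 - <<'E'
from h import *
import cv2,pickle
from workcell import viewer
where()
j=viewer.get_image('scene');pickle.dump(j,open('d3.pkl','wb'))
# overlay predicted lid underside lip line for angles
a=j['frame'].copy()
for th,c in((45,(0,0,255)),(50,(0,255,0)),(55,(255,0,0))):
    t=np.radians(th)
    q=[proj(j,H+170*np.cos(t)*F+s*Y+(105+170*np.sin(t))*Zu) for s in(-125,125)]
    cv2.line(a,*[tuple(int(round(v)) for v in p) for p in q],c,1)
cv2.imwrite('pics/t3.png',cv2.resize(a[100:300,130:390],(780,600)))
rows(*pose(68,46,186,62),3)
E
```

```text
t: 6.3
ee_pos: [615.0, -220.2, 207.1]
orientation: [1.679, 1.466, -1.01]
ft_force: [2.3, 3.1, -1.7]
width: 64.3
grasp_force: 1.4
t 6.3 u,y,z,tilt [ 96.75  46.95 207.06  62.16   1.  ] q [ 0.06  0.69  1.65 -1.09  1.37  0.77] F [ 2.3  3.1 -1.7] w 64.3 g 1.4
rotvec [0.007 0.003 0.002]
[1.6, -0.4, 11.8] [0.002, 0.001, 0.001]
[1.6, -0.4, 11.8] [0.002, 0.001, 0.001]
[1.6, -0.3, 11.8] [0.002, 0.001, 0.001]
```

View pics/t3.png

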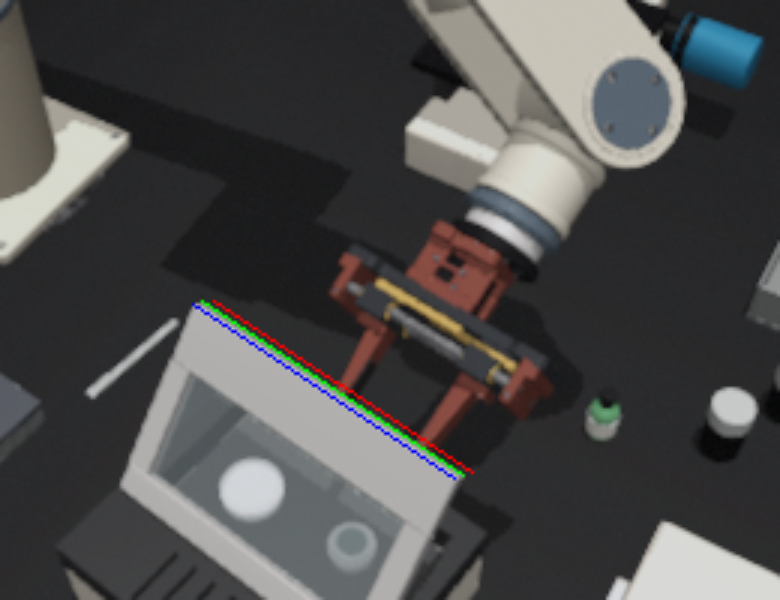

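The lip matches the 50° overlay; the fingertips are under the lid's underside. Now I move deeper.

```bash
python3 -m handwheel '[[-0.5,0,11.5,0,0,0,0.27],[-0.5,0,11.5,0,0,0,0.27],[-0.5,0,11.5,0,0,0,0.27],[4,0,13.5,0,0,0,0.27],[4,0,13.5,0,0,0,0.27],[0,0,0,0,0,0,0.27]]'
python3 - <<'E'
from h import *
where()
rows(*pose(70,46,110,38),8)
E
```

```text
t: 7.1
ee_pos: [607.7, -270.3, 170.1]
orientation: [1.679, 1.469, -1.011]
ft_force: [1.7, 2.9, -6.0]
width: 64.1
grasp_force: 2.5
t 7.1 u,y,z,tilt [ 46.13  46.71 170.05  62.07   1.  ] q [-0.02  0.74  1.67 -1.15  1.29  0.81] F [ 1.7  2.9 -6. ] w 64.1 g 2.5
rotvec [0.005 0.42  0.005]
[8.0, -0.1, 0.9] [0.001, 0.053, 0.001]
[8.0, -0.1, 1.3] [0.001, 0.053, 0.001]
[7.9, -0.1, 1.7] [0.001, 0.053, 0.001]
[7.8, -0.1, 2.1] [0.001, 0.053, 0.001]
[7.7, -0.1, 2.5] [0.001, 0.053, 0.001]
[7.5, -0.1, 2.9] [0.001, 0.053, 0.001]
[7.4, -0.1, 3.3] [0.001, 0.053, 0.001]
[7.2, -0.1, 3.7] [0.001, 0.053, 0.001]
```

```bash
python3 -m handwheel '[[8,0,1,0,0.053,0,0.27],[8,0,1,0,0.053,0,0.27],[8,0,2,0,0.053,0,0.27],[8,0,2,0,0.053,0,0.27],[8,0,2.5,0,0.053,0,0.27],[7.5,0,3,0,0.053,0,0.27],[7.5,0,3,0,0.053,0,0.27],[7,0,4,0,0.053,0,0.27],[0,0,0,0,0,0,0.27]]'
python3 - <<'E'
from h import *
import cv2
from workcell import viewer
where()
j=viewer.get_image('scene');w=viewer.get_image('wrist')
a=np.zeros((600,800,3),np.uint8)
a[:,:400]=cv2.resize(j['frame'][150:330,150:270],(400,600),interpolation=cv2.INTER_CUBIC)
a[:300,400:]=cv2.resize(w['frame'],(400,300))
g=cv2.resize(w['frame'][150:384,100:412],(400,300));a[300:,400:]=g
cv2.imwrite('pics/t4.png',a)
import pickle;pickle.dump((j,w),open('d4.pkl','wb'))
X=H+(35+43.5)*F+46*Y+91*Zu;print('cell proj wrist',proj(w,X),'scene',proj(j,X))
rows(*pose(74,46,82,38),4)
E
```

```text
t: 8.22
ee_pos: [610.4, -246.8, 110.9]
orientation: [1.977, 1.727, -0.679]
ft_force: [0.7, 1.1, -3.2]
width: 64.0
grasp_force: 0.0
t 8.22 u,y,z,tilt [ 69.75  46.11 110.88  37.87   1.  ] q [-0.11  0.67  1.68 -0.82  0.99  0.56] F [ 0.7  1.1 -3.2] w 64.0 g 0.0
cell proj wrist [255.24191662 199.5492713 ] scene [246.76412126 280.17939193]
rotvec [ 0.003 -0.002  0.005]
[5.2, -0.0, 5.1] [0.001, -0.0, 0.001]
[5.2, -0.0, 5.0] [0.001, -0.0, 0.001]
[5.2, -0.0, 5.0] [0.001, -0.0, 0.001]
[5.2, -0.0, 5.0] [0.001, -0.0, 0.001]
```

View pics/t4.png

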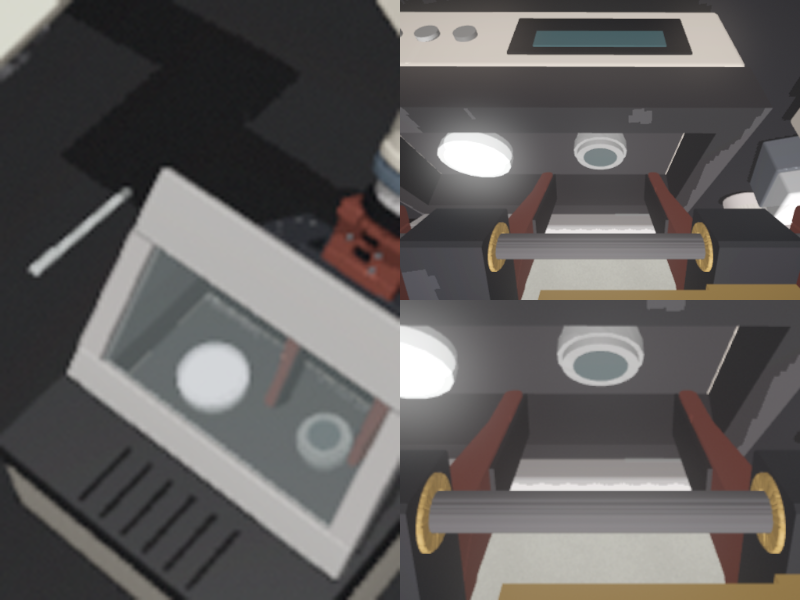

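The lid rests on the hand. In the wrist view the cell window is at about (256,201), against (255,200) predicted, and centred between the fingers. I lower to straddle it.

```bash
python3 -m handwheel '[[5,0,6,0,0,0,0.27],[5,0,6,0,0,0,0.27],[5,0,6,0,0,0,0.27],[4,0,5,0,0,0,0.27],[0,0,0,0,0,0,0.27]]'; python3 -c "
from h import *
where()"
```

```text
t: 8.95
ee_pos: [610.8, -245.3, 79.9]
orientation: [1.977, 1.729, -0.678]
ft_force: [-0.7, 0.6, -3.7]
width: 64.3
grasp_force: 0.2
t 8.95 u,y,z,tilt [71.31 46.25 79.9  37.81  1.  ] q [-0.11  0.72  1.69 -0.85  0.96  0.61] F [-0.7  0.6 -3.7] w 64.3 g 0.2
```

```bash
python3 -m handwheel '[[-0.6,0,-0.8,0,0,0,0.5],[0,0,0,0,0,0,0.7],[0,0,0,0,0,0,0.8],[0,0,0,0,0,0,0.8],[0,0,0,0,0,0,0.8]]'
python3 - <<'E'
from h import *
import cv2
from workcell import viewer
where()
w=viewer.get_image('wrist')
cv2.imwrite('pics/t5.png',cv2.resize(w['frame'][120:320,130:380],(750,600),interpolation=cv2.INTER_CUBIC))
E
```

```text
t: 9.57
ee_pos: [610.9, -245.4, 81.7]
orientation: [1.977, 1.728, -0.677]
ft_force: [-0.5, 1.2, -3.3]
width: 39.2
grasp_force: 30.0
t 9.57 u,y,z,tilt [71.21 46.35 81.73 37.82  1.  ] q [-0.11  0.72  1.69 -0.85  0.96  0.61] F [-0.5  1.2 -3.3] w 39.2 g 30.0
```

View pics/t5.png

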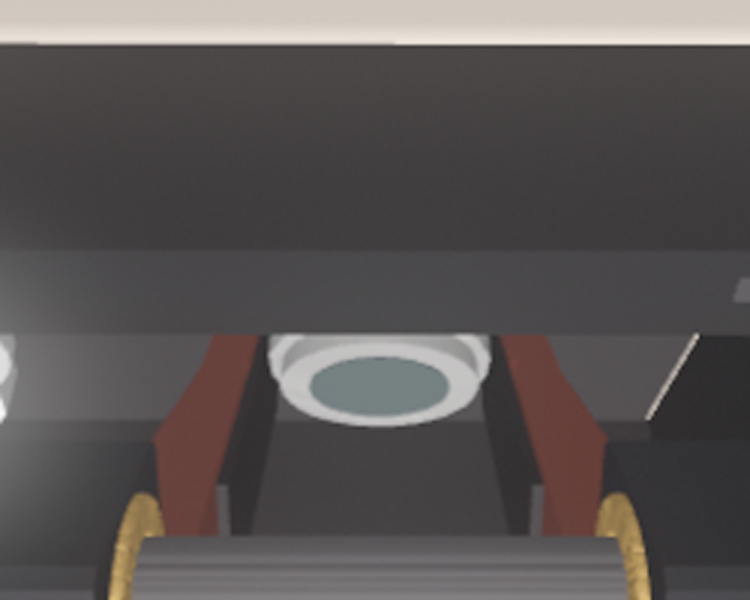

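The cell is held between the pads (window at about (378,386)), at 39.2 mm and 30 N. I lift it straight up.

```bash
python3 -m handwheel '[[-2,0,-3,0,0,0,0.8],[-5,0,-6.5,0,0,0,0.8],[-6,0,-8,0,0,0,0.8],[-6,0,-8,0,0,0,0.8],[-6,0,-8,0,0,0,0.8],[-6,0,-8,0,0,0,0.8],[0,0,0,0,0,0,0.8]]'
python3 - <<'E'
from h import *
where()
E
```

```text
t: 10.5
ee_pos: [611.6, -244.6, 135.0]
orientation: [1.976, 1.727, -0.676]
ft_force: [0.2, 3.1, -1.2]
width: 39.2
grasp_force: 31.3
t 10.5 u,y,z,tilt [ 72.13  47.   134.99  37.85   1.  ] q [-0.11  0.64  1.68 -0.8   1.02  0.53] F [ 0.2  3.1 -1.2] w 39.2 g 31.3
```

```bash
python3 -m handwheel '[[20,0,-15,0,0,0,0.8],[36,0,-28,0,0,0,0.8],[40,0,-31,0,0,0,0.8],[40,0,-31,0,0,0,0.8],[32,0,-25,0,0,0,0.8],[16,0,-12,0,0,0,0.8],[0,0,0,0,0,0,0.8]]'
python3 - <<'E'
from h import *
import cv2
from workcell import viewer
where()
w=viewer.get_image('wrist');j=viewer.get_image('scene')
cv2.imwrite('pics/t6.png',np.hstack([cv2.resize(w['frame'],(400,300)),cv2.resize(j['frame'][80:320,130:450],(400,300))]))
E
```

```text
t: 11.38
ee_pos: [642.5, -13.6, 133.0]
orientation: [1.975, 1.729, -0.677]
ft_force: [1.1, -0.2, -1.2]
width: 39.1
grasp_force: 30.0
t 11.38 u,y,z,tilt [305.14  45.31 132.96  37.85   1.  ] q [ 0.24  0.7   1.55 -0.65  1.24  0.7 ] F [ 1.1 -0.2 -1.2] w 39.1 g 30.0
```

View pics/t6.png

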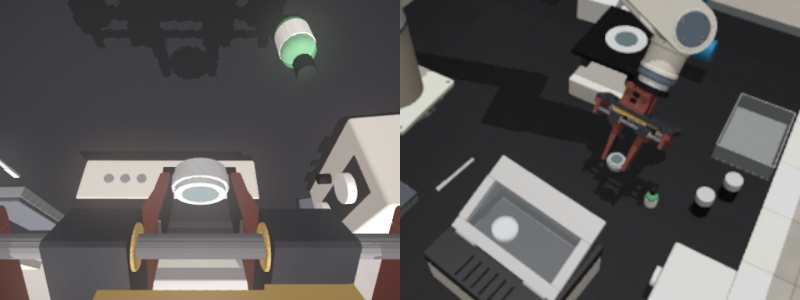

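The cell is out, upright between the fingertips (wrist view about (200,185)), and the lid is falling shut. Next I need the microscope's yaw, to pick a placing yaw away from the lamp with the tilt kept (so the cell stays level).

Run:
```python
from h import *
import pickle,cv2
d=pickle.load(open('d0.pkl','rb'));S,I=d['scene'],d['side']
k=1.56
c=[atz(S,np.array(p)/k,140)[:2] for p in((420,187),(478,134),(553,167),(500,221))]
print(np.round(c))
for a,b in zip(c,c[1:]+c[:1]):print(np.linalg.norm(b-a).round(),np.degrees(np.arctan2(*(b-a)[::-1])).round(1))
# precise disc centres by ellipse fit (bright aluminium disc)
for n,roi in(('scene',(285,95,345,128)),('side',(135,220,195,268))):
    i=d[n];x0,y0,x1,y1=roi;g=cv2.cvtColor(i['frame'],7 if 0 else cv2.COLOR_BGR2GRAY)[y0:y1,x0:x1]
    m=(g>60).astype(np.uint8);cs,_=cv2.findContours(m,cv2.RETR_EXTERNAL,cv2.CHAIN_APPROX_NONE)
    e=cv2.fitEllipse(max(cs,key=cv2.contourArea));p=np.array(e[0])+[x0,y0];print(n,np.round(e,1) if 0 else e,atz(i,p,140).round(1))
```

```text
[[399. 252.]
 [421. 472.]
 [606. 448.]
 [579. 243.]]
221.0 84.1
186.0 -7.3
207.0 -97.4
181.0 177.2
scene ((25.786348342895508, 15.949851989746094), (22.047351837158203, 34.53419494628906), 95.93539428710938) [492. 358. 140.]
side ((28.516761779785156, 24.56148910522461), (31.96626091003418, 43.87923049926758), 75.68264770507812) [490.6 358.3 140. ]
```

```bash
cat >> h.py <<'E'
def turn(p,phi,n):
    from workcell import sensors
    o=sensors.get_obs();R0=Ro.from_rotvec(o['orientation']);rows(np.array(p,float),Ro.from_rotvec([0,0,phi])*R0,n)
E
python3 - <<'E'
from h import *
turn([610,90,210],0.96,7)
E
```

```text
rotvec [-0.589 -0.    -0.758]
[4.5, -6.5, -17.5] [-0.084, -0.0, -0.108]
[5.1, -4.5, -17.9] [-0.084, -0.0, -0.108]
[5.5, -2.4, -18.2] [-0.084, -0.0, -0.108]
[5.7, -0.3, -18.3] [-0.084, -0.0, -0.108]
[5.6, 1.9, -18.3] [-0.084, -0.0, -0.108]
[5.2, 4.0, -18.0] [-0.084, -0.0, -0.108]
[4.7, 6.0, -17.6] [-0.084, -0.0, -0.108]
```

```bash
python3 -m handwheel '[[4.5,-6.5,-17.5,-0.084,0,-0.108,0.8],[5,-4.5,-18,-0.084,0,-0.108,0.8],[5.5,-2.5,-18,-0.084,0,-0.108,0.8],[5.5,0,-18,-0.084,0,-0.108,0.8],[5.5,2,-18,-0.084,0,-0.108,0.8],[5,4,-18,-0.084,0,-0.108,0.8],[5,6,-18,-0.084,0,-0.108,0.8],[0,0,0,0,0,0,0.8]]'
python3 - <<'E'
from h import *
where()
from workcell import sensors
R=Ro.from_rotvec(sensors.get_obs()['orientation']).as_matrix();x=R[:,0];a=np.degrees(np.arctan2(x[1],x[0]));print('az',a,'jaw axis z',R[2,1])
turn([497.3,362.4,200],np.radians(215-a),10)
E
```

```text
t: 12.48
ee_pos: [609.8, 89.0, 210.8]
orientation: [0.918, 2.334, -0.313]
ft_force: [0.5, 0.3, -1.3]
width: 39.0
grasp_force: 30.0
t 12.47 u,y,z,tilt [402.22  -1.39 210.82  23.94   0.57] q [ 0.41  0.38  1.92 -0.92  0.78  0.25] F [ 0.5  0.3 -1.3] w 39.0 g 30.0
az 137.00904133799472 jaw axis z 0.0012590461714769852
rotvec [-0.836  0.002 -1.074]
[21.9, 12.3, -15.6] [-0.084, 0.0, -0.107]
[20.4, 15.9, -14.4] [-0.084, 0.0, -0.107]
[18.5, 19.1, -13.0] [-0.084, 0.0, -0.107]
[16.3, 22.0, -11.2] [-0.084, 0.0, -0.107]
[13.8, 24.5, -9.3] [-0.084, 0.0, -0.107]
[11.0, 26.5, -7.2] [-0.084, 0.0, -0.107]
[8.1, 28.0, -4.9] [-0.084, 0.0, -0.107]
[5.0, 29.0, -2.5] [-0.084, 0.0, -0.107]
[1.9, 29.5, -0.0] [-0.084, 0.0, -0.107]
[-1.3, 29.5, 2.4] [-0.084, 0.0, -0.107]
```

```bash
python3 -m handwheel '[[22,12,-15.5,-0.084,0,-0.107,0.8],[20.5,16,-14.5,-0.084,0,-0.107,0.8],[18.5,19,-13,-0.084,0,-0.107,0.8],[16.5,22,-11,-0.084,0,-0.107,0.8],[14,24.5,-9.5,-0.084,0,-0.107,0.8],[11,26.5,-7,-0.084,0,-0.107,0.8],[8,28,-5,-0.084,0,-0.107,0.8],[5,29,-2.5,-0.084,0,-0.107,0.8],[2,29.5,0,-0.084,0,-0.107,0.8],[-1,29.5,2.5,-0.084,0,-0.107,0.8]]'; python3 -m handwheel '[[0,0,0,0,0,0,0.8],[0,0,0,0,0,0,0.8]]'
python3 - <<'E'
from h import *
import cv2
from workcell import sensors,viewer
where()
R=Ro.from_rotvec(sensors.get_obs()['orientation']).as_matrix();x=R[:,0];a=np.degrees(np.arctan2(x[1],x[0]));print('az',a,'jaw z',R[2,1],'tilt',np.degrees(np.arccos(-R[2,2])))
turn([497.3,362.4,165],0,3)
i=viewer.get_image('side');j=viewer.get_image('scene')
cv2.imwrite('pics/t7.png',np.hstack([cv2.resize(i['frame'][190:290,100:220],(400,333),interpolation=cv2.INTER_CUBIC),cv2.resize(j['frame'][60:160,250:370],(400,333),interpolation=cv2.INTER_CUBIC)]))
E
```

```text
t: 13.72
ee_pos: [506.5, 337.5, 198.8]
orientation: [-0.602, 2.433, 0.207]
ft_force: [-0.3, 0.0, -1.2]
width: 39.2
grasp_force: 30.0
t: 13.98
ee_pos: [506.4, 337.5, 199.3]
orientation: [-0.6, 2.433, 0.207]
ft_force: [0.8, -1.0, -1.3]
width: 39.1
grasp_force: 30.0
t 13.97 u,y,z,tilt [ 6.3378e+02 -1.3849e+02  1.9925e+02 -2.4050e+01 -5.9000e-01] q [ 0.6   0.27  2.12 -0.6   0.12 -0.88] F [ 0.8 -1.  -1.3] w 39.1 g 30.0
az -152.37678622794678 jaw z 0.003822749960880889 tilt 37.13373857777017
rotvec [0. 0. 0.]
[6.0, 8.7, 9.8] [0.0, 0.0, 0.0]
[6.0, 8.7, 9.8] [0.0, 0.0, 0.0]
[6.0, 8.7, 9.8] [0.0, 0.0, 0.0]
```

View pics/t7.png

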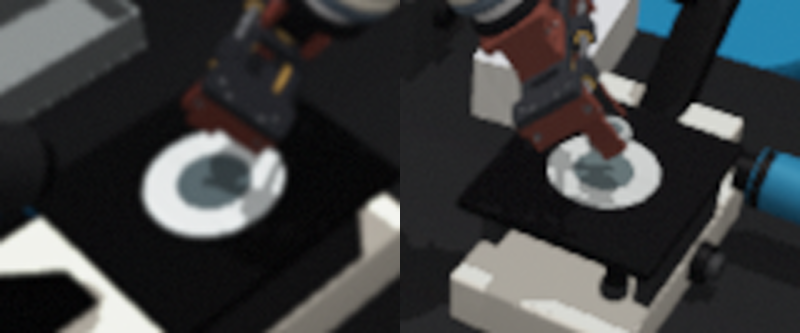

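The cell is above the window, but joint 5 has reached its limit (tool lined up with the forearm) and the tool stopped about 25 mm short. I turn back to lean azimuth 182° and retarget.

Run:
```python
from h import *
turn([498.6,358.5,195],np.radians(182-207.6),5)
```

```text
rotvec [ 0.27  -0.002  0.356]
[0.1, 4.4, 1.1] [0.054, -0.0, 0.071]
[0.4, 4.4, 0.8] [0.054, -0.0, 0.071]
[0.7, 4.4, 0.6] [0.054, -0.0, 0.071]
[1.0, 4.4, 0.4] [0.054, -0.0, 0.071]
[1.3, 4.3, 0.1] [0.054, -0.0, 0.071]
```

```bash
python3 -m handwheel '[[0,4.5,1,0.054,0,0.071,0.8],[0.5,4.5,1,0.054,0,0.071,0.8],[0.5,4.5,0.5,0.054,0,0.071,0.8],[1,4.5,0.5,0.054,0,0.071,0.8],[1,4.5,0,0.054,0,0.071,0.8],[0,0,0,0,0,0,0.8]]'
cat >> h.py <<'E'
def st():
    from workcell import sensors
    where();o=sensors.get_obs();R=Ro.from_rotvec(o['orientation']).as_matrix();x=R[:,0];print('pos',o['ee_pos'].round(1),'az',np.degrees(np.arctan2(x[1],x[0])),'jaw z',R[2,1],'tilt',np.degrees(np.arccos(-R[2,2])))
E
python3 - <<'E'
from h import *
st();turn([498.6,358.5,165],0,4)
E
```

```text
t: 14.82
ee_pos: [497.1, 358.8, 194.7]
orientation: [-0.102, 2.498, 0.037]
ft_force: [0.1, -0.0, -1.6]
width: 39.0
grasp_force: 30.0
t 14.82 u,y,z,tilt [ 6.5362e+02 -1.5077e+02  1.9475e+02 -9.4900e+00 -2.2000e-01] q [ 0.81  0.33  2.04 -1.04  0.48  0.03] F [ 0.1 -0.  -1.6] w 39.0 g 30.0
pos [497.1 358.8 194.7] az -175.36121472905472 jaw z 0.0021552242910610024 tilt 36.76322169118558
rotvec [ 0.  0. -0.]
[4.1, -0.1, 6.2] [0.0, 0.0, -0.0]
[4.1, -0.1, 6.2] [0.0, 0.0, -0.0]
[4.1, -0.1, 6.2] [0.0, 0.0, -0.0]
[4.1, -0.1, 6.2] [0.0, 0.0, -0.0]
```

```bash
python3 -m handwheel '[[4,0,6,0,0,0,0.8],[4,0,6,0,0,0,0.8],[4,0,6,0,0,0,0.8],[4,0,6,0,0,0,0.8],[0,0,0,0,0,0,0.8]]'
python3 - <<'E'
from h import *
import cv2
from workcell import viewer
st();turn([498.6,358.5,151],0,4)
i=viewer.get_image('side');j=viewer.get_image('scene');w=viewer.get_image('wrist')
cv2.imwrite('pics/t8.png',np.hstack([cv2.resize(n['frame'][y:y+72,x:x+48],(266,400),interpolation=cv2.INTER_CUBIC) for n,x,y in((i,142,200),(j,288,75))]+[cv2.resize(w['frame'][134:334,190:323],(266,400),interpolation=cv2.INTER_CUBIC)]))
for n in(i,j,w):print(proj(n,[491.3,358.2,174]).round(1))
E
```

```text
t: 15.45
ee_pos: [498.3, 357.5, 164.9]
orientation: [-0.101, 2.5, 0.034]
ft_force: [-0.5, -0.2, -1.1]
width: 38.9
grasp_force: 30.0
t 15.45 u,y,z,tilt [ 6.5244e+02 -1.4938e+02  1.6494e+02 -9.3000e+00 -2.2000e-01] q [ 0.8   0.39  2.06 -1.16  0.45  0.16] F [-0.5 -0.2 -1.1] w 38.9 g 30.0
pos [498.3 357.5 164.9] az -175.3912233866407 jaw z 0.0006661427392761383 tilt 36.6461287832657
rotvec [0. 0. 0.]
[2.0, 0.3, 2.9] [0.0, 0.0, 0.0]
[2.0, 0.3, 2.9] [0.0, 0.0, 0.0]
[2.0, 0.3, 2.9] [0.0, 0.0, 0.0]
[2.0, 0.3, 2.9] [0.0, 0.0, 0.0]
[161.6 235.6]
[311.7 102.3]
[258.7 244.4]
```

View pics/t8.png

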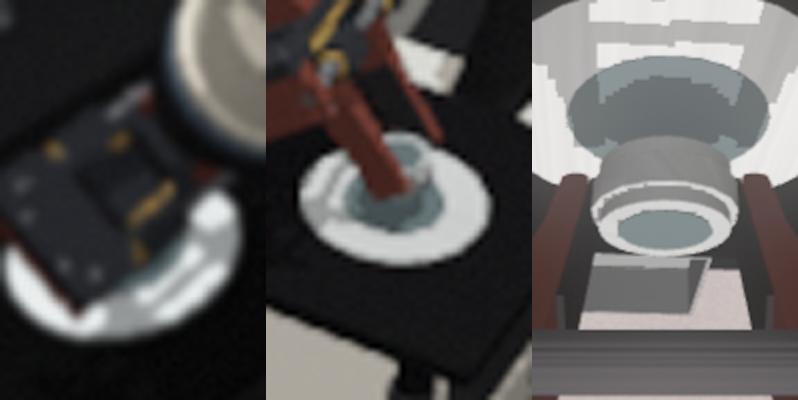

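In the wrist view the cell window is at (256.5,249), against (259,244) predicted, so it is centred within about 3 mm. I lower gently.

```bash
python3 -m handwheel '[[2,0,3,0,0,0,0.8],[2,0,3,0,0,0,0.8],[1.5,0,3,0,0,0,0.8],[1,0,2,0,0,0,0.8],[0.6,0,0.8,0,0,0,0.8],[0.3,0,0.4,0,0,0,0.8],[0,0,0,0,0,0,0.8]]'; python3 -c "
from h import *
st()"
```

```text
t: 16.48
ee_pos: [499.9, 358.0, 151.7]
orientation: [-0.101, 2.499, 0.036]
ft_force: [0.2, 0.9, -1.2]
width: 39.0
grasp_force: 30.0
t 16.48 u,y,z,tilt [ 6.5324e+02 -1.4789e+02  1.5169e+02 -9.3800e+00 -2.2000e-01] q [ 0.8   0.41  2.06 -1.22  0.43  0.23] F [ 0.2  0.9 -1.2] w 39.0 g 30.0
pos [499.9 358.  151.7] az -175.4336495718342 jaw z 0.0017197017891528409 tilt 36.712186402178794
```

```bash
python3 -m handwheel '[[0.6,0,0.8,0,0,0,0.8],[0.6,0,0.8,0,0,0,0.8],[0,0,0,0,0,0,0.8]]'; python3 -m handwheel '[[0.3,0,0.4,0,0,0,0.8],[0.3,0,0.4,0,0,0,0.8],[0,0,0,0,0,0,0.8]]'; python3 -m handwheel '[[0.3,0,0.4,0,0,0,0.8],[0,0,0,0,0,0,0.8]]'
```

```text
t: 16.85
ee_pos: [499.8, 358.0, 149.5]
orientation: [-0.101, 2.499, 0.036]
ft_force: [-0.6, -0.8, -1.5]
width: 39.1
grasp_force: 30.0
t: 17.23
ee_pos: [499.8, 358.0, 148.7]
orientation: [-0.101, 2.499, 0.036]
ft_force: [-0.7, -0.8, -0.4]
width: 39.1
grasp_force: 30.0
t: 17.48
ee_pos: [499.9, 358.1, 148.5]
orientation: [-0.101, 2.499, 0.036]
ft_force: [-2.6, -0.6, 4.4]
width: 39.3
grasp_force: 30.0
```

Contact at z = 148.5 as expected. I release and look.

```bash
python3 -m handwheel '[[0,0,0,0,0,0,0.5],[0,0,0,0,0,0,0.4],[0,0,0,0,0,0,0.2],[0,0,0,0,0,0,0.1],[0,0,-6,0,0,0,0.1],[0,0,-15,0,0,0,0.1],[0,0,-25,0,0,0,0.1],[0,0,-35,0,0,0,0.1],[0,0,-35,0,0,0,0.1],[0,0,-20,0,0,0,0.1]]'; python3 -m handwheel '[[0,0,-20,0,0,0,0.1],[0,0,0,0,0,0,0.1]]'
python3 - <<'E'
from h import *
import cv2
from workcell import viewer
st()
j=viewer.get_image('scene');w=viewer.get_image('wrist')
a=np.zeros((600,800,3),np.uint8)
a[:300,:400]=cv2.resize(w['frame'],(400,300));a[:300,400:]=cv2.resize(j['frame'][75:150,260:360],(400,300),interpolation=cv2.INTER_CUBIC)
a[300:,:400]=cv2.resize(j['frame'][200:320,140:300],(400,300))
cv2.imwrite('pics/t9.png',a)
for n in(w,j):print(proj(n,[491.3,358.2,158]).round(1),proj(n,[501.3,358.2,158]).round(1))
E
```

```text
t: 18.73
ee_pos: [417.9, 351.4, 258.8]
orientation: [-0.101, 2.499, 0.038]
ft_force: [0.2, -1.0, 1.2]
width: 78.7
grasp_force: 0.0
t: 18.98
ee_pos: [406.6, 350.9, 274.6]
orientation: [-0.101, 2.498, 0.039]
ft_force: [-0.4, 0.6, -0.2]
width: 79.1
grasp_force: 0.0
t 18.98 u,y,z,tilt [ 6.3308e+02 -2.3927e+02  2.7463e+02 -9.5800e+00 -2.2000e-01] q [ 0.96  0.1   2.1  -0.83  0.67 -0.09] F [-0.4  0.6 -0.2] w 79.1 g 0.0
pos [406.6 350.9 274.6] az -175.46507165188163 jaw z 0.003921759285358213 tilt 36.800706517082276
[256.9 172.7] [256.1 178.8]
[311.2 106.4] [314.1 107.4]
```

View pics/t9.png

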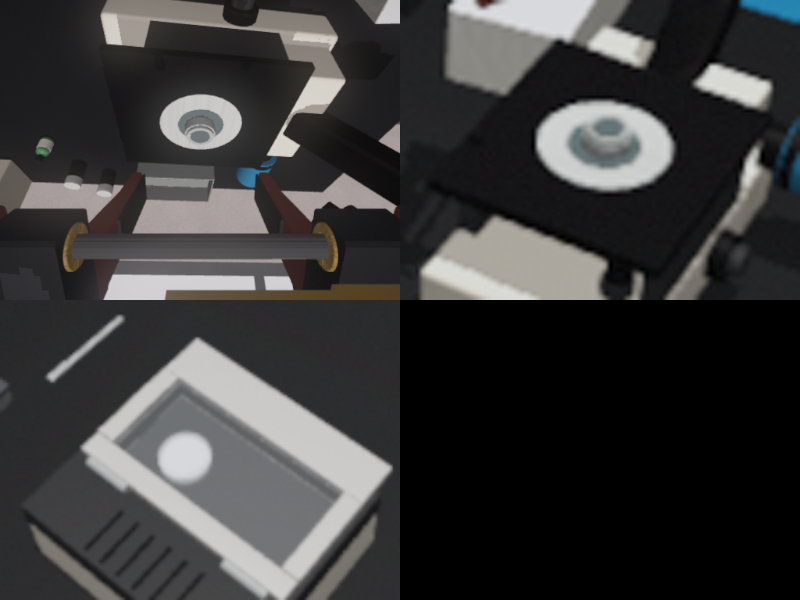

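The cell stands upright and centred on the window (scene (312,107) against (311,106) predicted). The lid is shut, the petri dish is unmoved and the hand is clear.

```bash
python3 -c "
from workcell import ctrl
print(ctrl.close_job())"
```

```text
the job is handed in; nothing more can be done
None
```

The job is handed in with no verdict shown: the imaging cell stands on the stage window, about 3 mm off centre in the last picture; the lid is shut and the petri dish looks unmoved, but I did not re-measure the oil bottle or slide box.

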